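# Refill the plug tin, fit its nested lids, lift off the dust cover

## Task

Pour all six wooden plugs from the scoop into the blue tin, keeping the fingers off the plugs, and stand the scoop back on the bench. Then carry the nested pair of lids over together by the yellow stem, seat the inner lid fully home in the tin and let go. Finally lift the outer lid alone by its red collar, leaving the inner lid seated, and finish while still holding the outer lid level in the air, at least 8 cm above where it sat; do not disturb the tape measure, sanding block or spring clamp.

Things in the scene. Friction and masses are not known exactly. Their poses are not given: they have to be found in the camera images.
- tin: Round blue sheet-metal tin screwed to the bench by a dark foot plate (124 mm across, 4 mm thick): it cannot move. 91 mm outside, wall 3 mm, mouth 85 mm across, rim 70 mm above the bench, inner floor at 4 mm. Origin: centre of its underside on the bench, z up. Which of tin, lids and scoop stands left, middle or right varies.
- inner_lid: Inner lid, 0.14 kg: black plug 79 mm across (70 at the foot), z 0 to 9 mm; steel flange 97 mm across, z 9 to 12; yellow stem on the axis. Origin: centre of the plug's underside, z up. At the start it stands on the bench under the outer lid. Home in the tin, the flange rests on the rim: origin 61 mm above the tin's, on its axis (3 mm play all round).
- stem (a point): Place to grip on the inner lid's yellow stem, 56 mm above that lid's origin. The stem is 15 mm in diameter and ends 67 mm above that origin, 30 mm above the red collar that it passes through (5 mm of air round it). Lifting the stem lifts both lids, as the outer one lies on the inner one's flange.
- outer_lid: Outer lid (aluminium dust cover), 0.08 kg, lying loose over the inner lid: skirt 105 mm outside, 100 mm inside, z 0 to 9 mm; top plate z 9 to 12; red collar in the middle. Origin: on the axis at the skirt's lower edge, z up; nested, it is 3 mm above the inner lid's origin. On the tin (origin 64 mm above the tin's) the skirt hangs 6 mm down outside the rim.
- collar (a point): Place to grip on the outer lid's red collar, 25 mm above that lid's origin. The collar is a tube, 38 mm outside and 26 mm inside diameter, z 12 to 34 mm of the outer lid. Lifting it lifts the outer lid alone.
- scoop: Grey open-topped pouring scoop, orange handle, 0.13 kg (plugs 0.07 kg more). Floor 54 x 66 mm, 3 mm thick; walls 45 mm high, 60 mm inside width; on its -x side a chute rises at 40 degrees to the pouring lip; on its +x side the level handle. Origin: centre of the underside, z up. Tipped lip down by 85 to 90 degrees it empties over the lip.
- scoop_grip (a point): Middle of the scoop's handle, the point to grip: 85 mm along +x from the scoop's origin, 36 mm above its underside. The handle is 14 mm wide (y) and 16 mm high, and runs along x from 30 to 126 mm. Axes as the scoop's.
- scoop_lip (a point): Middle of the pouring lip, 66 mm along -x from the scoop's origin and 40 mm above its underside. Axes as the scoop's.
- plug0: Light wooden plug, a stubby round piece, 16 mm diameter and 14 mm long, 12 g; at the start standing in the scoop. Origin: centre of its lower end.
- plug1: Light wooden plug, a stubby round piece, 16 mm diameter and 14 mm long, 12 g; at the start standing in the scoop. Origin: centre of its lower end.
- plug2: Light wooden plug, a stubby round piece, 16 mm diameter and 14 mm long, 12 g; at the start standing in the scoop. Origin: centre of its lower end.
- plug3: Light wooden plug, a stubby round piece, 16 mm diameter and 14 mm long, 12 g; at the start standing in the scoop. Origin: centre of its lower end.
- plug4: Light wooden plug, a stubby round piece, 16 mm diameter and 14 mm long, 12 g; at the start standing in the scoop. Origin: centre of its lower end.
- plug5: Light wooden plug, a stubby round piece, 16 mm diameter and 14 mm long, 12 g; at the start standing in the scoop. Origin: centre of its lower end.
- tape: Tape measure, dark, 36 x 72 x 62 mm, standing on the bench. Bystander. Origin: centre of its underside.
- sanding: Cork sanding block with black paper, 66 x 110 x 31 mm. Bystander. Behind it, from x = 0.8 on and y = -0.25 to -0.45, a small wooden shelf stands up at the back of the bench: keep the arm clear of it. Origin: centre of its underside.
- clamp: Orange spring clamp lying flat, 67 x 117 x 22 mm. Bystander. Origin: centre of its underside.
Mind the look-alikes: they are no part of the job. Of the things that look like the tin, the smallest one is meant.

How it is judged:
By the outcome, as a careful person would: the job done as asked, in the order asked, and still so for the second after the job is handed in, while the arm keeps its last pose, push and grip.
It also fails if it takes over 72 s, if anything falls off the work surface, if the arm or the gripper's body presses on something with over 40 N, if the wrist force passes 120 N, or if a joint passes its speed limit or range.

## Robot

A 6-joint arm with a two-finger parallel gripper is mounted at the origin on a cart in front of the work surface, level with it; the furniture and walls round the work are solid. World frame = base frame: x ahead of the robot, y to its left, z up, the work surface at z = 0. Lengths are in m, angles in rad, forces in N, time in s.
With the tool pointing down it reaches from about 0.35 to 0.8 m from the base axis. Payload 7.3 kg.
Tool frame: the origin (TCP) lies between the finger pads; the fingertips stand 25 mm ahead of it and the grasp point (between the pads) lies 6 mm ahead of it (r.tip_extent is the distance from the TCP to the fingertips, in m); z points along the fingers, y is the line along which they close (so a half turn about z gives the same grasp; the last joint's range is limited). The gripper opens to 85 mm and grips with 20 to 120 N. Pads are 22 mm wide; open, the fingers measure 114 mm over their backs; the gripper's body (76 mm by 85 mm) begins 54 mm behind the grasp point. The pads swing forward as they close: fully open they stand 13 mm farther back than shut.
Start: joints at [1.203, 0.342, 1.524, -0, 1.275, -0.146], TCP at [0.115, 0.512, 0.256] pointing down, gripper open.
Joint ranges: [-2.53, 2.53], [-0.77, 2.02], [0.04, 2.7], [-1, 4.14], [0.28, 2.66], [-3.11, 3.11]. Speed limits (rad/s): [2.57, 2.57, 3.14, 3.14, 3.14, 3.14].

## Interface

Orientations are given as a unit quaternion [x, y, z, w].
In Python, from workcell import r, command_gripper, optics gives the robot as it stands. The module is installed in compiled form; this text tells all that it offers. Calls block until the motion is done:
- r.reach(position, orientation): joint-space move of the TCP to a pose.
- r.move_straight(position, orientation=None, speed=0.15, max_force=None): straight line of the TCP; orientation=None keeps the orientation; speed is the mean speed in m/s. With max_force (N) it stops when the force on the tool has changed by that much, and returns True; else False.
- r.movej(angles): joint-space move.
- command_gripper(opening, force=None): finger opening in m; force is the grip in N (None keeps the last); returns when the fingers have stopped.
- r.hold(seconds).
- r.solve_ik(position, orientation): joint angles nearest the present ones, or None.
- r.read_state(): the state.
- optics.get_image(name): name is "side" or "top" or "wrist"; returns (picture, depth): 420x560x3 uint8, red, green, blue; 420x560 float32, m along the optical axis (not along the pixel's ray), 0 where there is no reading.
- optics.camera_model(name): a dict with "K" (3x3 intrinsics, pixels), "R" (3x3) and "t" (3): a world point X has camera coordinates R X + t; the wrist camera has in their place "tool_from_camera" (4x4, takes a point from camera to tool coordinates, whose origin is the TCP and whose axes are the flange's). Camera axes: x right, y down, z forward; pixel columns grow to the right and rows downward; lengths in m; the calibration is good to about 2 mm. A picture is of the moment at which its call begins: read the wrist's pose just before it. camera_model takes no time and is no camera call.
A pose or a line that the arm cannot do raises r.PlanningError and nothing moves.
- r.finish_job(): hands the job in; it is judged then, once.
The state is a dict: "time_s": time; "joint_positions": joint angles; "dq": joint speeds; "tau": joint torques, N m; "eef_pos": TCP position; "eef_rot": TCP orientation; "contact_force": force on the tool from outside, world axes, zero at the start; "torque": the same for the moment, N m; "grip_width": finger opening in m; "grip_force": force on a finger pad.
Only numpy, scipy, OpenCV 4.12 (cv2) and the standard library are available. Lean on these libraries where they do the work, as an engineer would, in place of code of your own. Each camera call takes 0.05 s, during which the arm holds its last target. There are 200 camera calls.

## Working session

There is one attempt and no reset: what is moved stays moved. The work goes in short steps, each a Python script; the robot and the scene stay as the last script left them, time stands still between calls to the robot, and variables do not carry over. Pictures are saved under pics/ and viewed, at most 10 in all, crops included, and the job is handed in when it is done.

```bash
mkdir -p pics; python3 - <<'E'
from workcell import r, command_gripper, optics
import cv2, numpy as np
for n in ("top","side"):
    p,d=optics.get_image(n); cv2.imwrite(f"pics/{n}0.png",p[:,:,::-1]); np.savez(f"{n}0.npz",p=p,d=d)
    m=optics.camera_model(n); print(n,{k:np.round(v,3).tolist() for k,v in m.items()})
print(np.round(optics.camera_model("wrist")["tool_from_camera"],3).tolist()); s=r.read_state(); print(s, r.tip_extent)
E
```

```text
top {'K': [[459.363, 0.0, 277.911], [0.0, 459.363, 213.241], [0.0, 0.0, 1.0]], 'R': [[0.017, -0.999, -0.027], [-0.998, -0.015, -0.064], [0.063, 0.028, -0.998]], 't': [0.062, 0.494, 1.332]}
side {'K': [[416.553, 0.0, 275.474], [0.0, 416.553, 213.904], [0.0, 0.0, 1.0]], 'R': [[0.991, -0.134, -0.02], [-0.106, -0.667, -0.737], [0.086, 0.733, -0.675]], 't': [-0.477, 0.132, 1.371]}
[[-0.0, -0.965, -0.263, 0.066], [1.0, -0.0, -0.001, 0.0], [0.001, -0.263, 0.965, -0.116], [0.0, 0.0, 0.0, 1.0]]
{'time_s': 0.1, 'joint_positions': array([ 1.20300466e+00,  3.42640875e-01,  1.52491274e+00, -1.58758958e-05,
        1.27542236e+00, -1.45992904e-01]), 'dq': array([-0.00051326, -0.00092406, -0.00149447, -0.00028339, -0.00193806,
       -0.0012732 ]), 'tau': array([ 1.95706569e-03, -4.34447658e+01, -2.46492809e+01, -2.16218887e-04,
        4.65738398e-03,  5.93957770e-05]), 'eef_pos': array([0.11535224, 0.51183597, 0.25570481]), 'eef_rot': array([ 1.10669876e-01,  9.93856982e-01, -6.70893433e-04, -1.68391260e-04]), 'contact_force': array([0.46824033, 0.66930754, 0.14202518]), 'torque': array([-0.04145177,  0.04325107, -0.01471161]), 'grip_force': 0.0, 'grip_width': 0.08528509941166033} 0.025
```

View pics/top0.png

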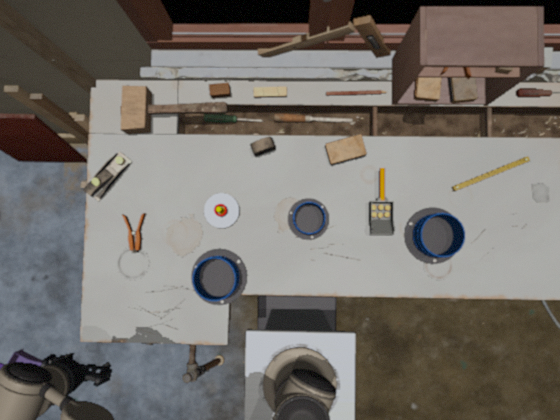

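View pics/side0.png

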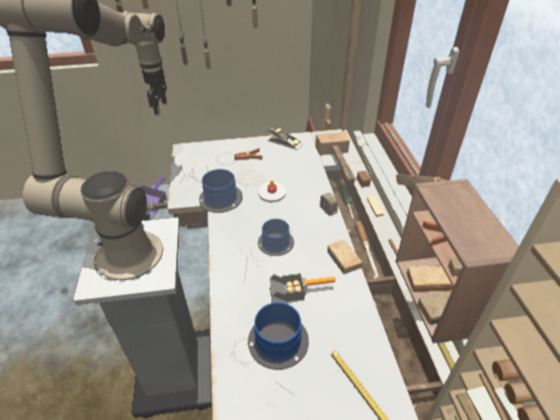

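The top view shows three tin look-alikes: (217,278) big, (439,235) biggest and (309,219) smallest, which I choose as the tin. The lids are at (221,210) and the scoop at (381,205), with its handle towards +x. The bystanders are the tape (262,146), sanding block (346,150) and clamp (133,232). Next I measure these and check the choice in a crop.

```bash
cat > h.py <<'E'
import numpy as np, cv2
from workcell import r, command_gripper, optics
from scipy.spatial.transform import Rotation as Ro
def cast(m,uv,z):
    uv=np.atleast_2d(uv).astype(float); K,R,t=m["K"],m["R"],m["t"]
    d=np.c_[uv,np.ones(len(uv))]@np.linalg.inv(K).T@R; c=-R.T@t
    return c+d*((z-c[2])/d[:,2])[:,None]
def cloud(m,d):
    v,u=np.mgrid[:d.shape[0],:d.shape[1]]
    pc=np.dstack([u,v,np.ones_like(u)])@np.linalg.inv(m["K"]).T*d[...,None]
    return (pc-m["t"])@m["R"]
def circ(P):
    A=np.c_[2*P[:,:2],np.ones(len(P))]; x=np.linalg.lstsq(A,(P[:,:2]**2).sum(1),rcond=None)[0]
    return x[:2],np.sqrt(x[2]+x[0]**2+x[1]**2)
E
python3 - <<'E'
from h import *
for n,boxes in (("top",dict(tin=(285,195,335,243),big1=(185,250,250,305),big2=(405,205,475,270),lid=(198,188,245,235),scoop=(360,160,402,242))),
                ("side",dict(tin=(255,215,297,256),lid=(255,175,290,203),scoop=(265,268,345,302)))):
    f=np.load(n+"0.npz"); p,d=f["p"],f["d"]; m=optics.camera_model(n); X=cloud(m,d); hsv=cv2.cvtColor(p,cv2.COLOR_RGB2HSV)
    H,S,V=[hsv[...,i].astype(int) for i in range(3)]
    for k,(a,b,c,e) in boxes.items():
        M=np.zeros(d.shape,bool); M[b:e,a:c]=1; M&=d>0
        Z=X[...,2]; zt=np.percentile(Z[M],97)
        if "ti" in k or "big" in k:
            # rim: top-level points, by depth
            zr=np.percentile(Z[M&(H>95)&(H<130)&(S>100)],95) ; Q=X[M&(abs(Z-zr)<.006)]; print(n,k,"zr",zr,"rim",circ(Q),len(Q))
            bl=(M&(H>95)&(H<130)&(S>100)).astype(np.uint8); 
            ct=max(cv2.findContours(bl,cv2.RETR_EXTERNAL,cv2.CHAIN_APPROX_NONE)[0],key=cv2.contourArea)
            if n=="top":
                print("  ellipse",cv2.fitEllipse(ct), circ(cast(m,ct[:,0],.07)))
        if k=="lid":
            y=M&(H>20)&(H<35)&(S>120); q=np.argwhere(y)[:,::-1]; print(n,"stem",len(q),q.mean(0),cast(m,q.mean(0),.067),"depth",X[y].mean(0) if y.any() else 0, Z[M].max())
            rd=M&((H<8)|(H>172))&(S>120); q=np.argwhere(rd)[:,::-1]; print(" red",len(q),q.mean(0),cast(m,q.mean(0),.037))
            Q=X[M&(abs(Z-.015)<.006)]; print(" plate",len(Q),circ(Q), Q[:,:2].min(0),Q[:,:2].max(0),(Q[:,:2].min(0)+Q[:,:2].max(0))/2)
        if k=="scoop":
            o=M&(H>8)&(H<22)&(S>190); q=np.argwhere(o)[:,::-1]
            W=cast(m,q,.044); c=W.mean(0); w=np.linalg.svd(W-c)[2][0]; w*=np.sign(w[0]); s=(W-c)@w
            print(n,"handle",len(q),c,w,"yaw",np.degrees(np.arctan2(w[1],w[0])),s.min(),s.max(),"depth z",Z[o].mean())
            Q=X[M&(Z>.012)]; print(" scoop bbox",Q.min(0),Q.max(0))
f=np.load("top0.npz")["p"][130:310,150:480]; cv2.imwrite("pics/crop1.png",cv2.resize(f[:,:,::-1],None,fx=2.4,fy=2.4,interpolation=cv2.INTER_CUBIC))
E
```

```text
top tin zr 0.07456512466650493 rim (array([ 0.47857207, -0.01814991]), np.float64(0.04379943027241314)) 96
  ellipse ((308.7236633300781, 217.8549041748047), (31.856403350830078, 32.157997131347656), 165.10743713378906) (array([ 0.47782686, -0.01895047]), np.float64(0.04497005142947039))
top big1 zr 0.09702698798599527 rim (array([0.3045257 , 0.24156837]), np.float64(0.05863811430263875)) 213
  ellipse ((215.4584197998047, 277.96087646484375), (43.65635681152344, 46.64706802368164), 59.63994598388672) (array([0.30515569, 0.23998552]), np.float64(0.06317254819147736))
top big2 zr 0.09700736133858706 rim (array([ 0.43576082, -0.38159581]), np.float64(0.05853825488395093)) 231
  ellipse ((438.3622741699219, 234.80995178222656), (43.81261444091797, 51.3715705871582), 89.69319915771484) (array([ 0.43616079, -0.37973041]), np.float64(0.06581189325538143))
top stem 41 [219.48780488 209.07317073] [[0.49894574 0.23393555 0.067     ]] depth [0.50005229 0.23627598 0.05160315] 0.07211160735770546
 red 47 [220.9787234  209.89361702] [[0.49874668 0.23422083 0.037     ]]
 plate 831 (array([0.499103
[... 380 characters left out ...]
 0.05962137]Traceback (most recent call last):
  File "<stdin>", line 11, in <module>
    return _quantile_unchecked(
        a, q, axis, out, overwrite_input, method, keepdims, weights)
    return _ureduce(a,
                    func=_quantile_ureduce_func,
    ...<5 lines>...
                    overwrite_input=overwrite_input,
                    method=method)
    r = func(a, **kwargs)
    result = _quantile(arr,
                       quantiles=q,
    ...<2 lines>...
                       out=out,
                       weights=wgt)
    slices_having_nans = np.isnan(arr[-1, ...])
                                  ~~~^^^^^^^^^
IndexError: index -1 is out of bounds for axis 0 with size 0
```

```bash
cat >> h.py <<'E'
Q0=np.array([0,1,0,0.])
def wmodel():
    s=r.read_state(); T=np.eye(4); T[:3,:3]=Ro.from_quat(s["eef_rot"]).as_matrix(); T[:3,3]=s["eef_pos"]
    m=optics.camera_model("wrist"); C=np.linalg.inv(T@m["tool_from_camera"]); return dict(K=m["K"],R=C[:3,:3],t=C[:3,3])
def wshot(name):
    m=wmodel(); p,d=optics.get_image("wrist"); cv2.imwrite(f"pics/{name}.png",p[:,:,::-1]); np.savez(name+".npz",p=p,d=d,**m); return p,d,m
def down(yaw): return (Ro.from_euler("z",yaw)*Ro.from_quat(Q0)).as_quat()
E
python3 - <<'E'
from h import *
f=np.load("top0.npz")["p"][130:310,150:480]; A=cv2.resize(f[:,:,::-1],None,fx=2.4,fy=2.4,interpolation=cv2.INTER_CUBIC); cv2.imwrite("pics/crop1.png",A)
command_gripper(0.05)
for n,xy,z in (("w_lid",(.499,.235),.25),("w_tin",(.478,-.018),.25),("w_scoop",(.54,-.223),.26)):
    r.reach([*xy,z],down(0)); r.hold(.2); wshot(n); print(n,r.read_state()["time_s"],r.read_state()["joint_positions"].round(2))
print(optics.camera_model("wrist")["K"])
I=[cv2.imread(f"pics/{n}.png") for n in ("w_lid","w_tin","w_scoop")]
I=[cv2.resize(i,(400,300)) for i in I]; I.append(cv2.resize(A,(400,300))); cv2.imwrite("pics/m1.png",np.vstack([np.hstack(I[:2]),np.hstack(I[2:])]))
E
```

```text
w_lid 2.5167 [ 0.3   0.4   1.46  0.    1.29 -1.27]
w_tin 3.7667 [-0.2   0.26  1.66  0.    1.22 -1.77]
w_scoop 4.8833 [-0.52  0.45  1.35  0.    1.34 -2.09]
[[328.11598958   0.         282.45343223]
 [  0.         328.11598958 216.32924209]
 [  0.           0.           1.        ]]
```

View pics/m1.png

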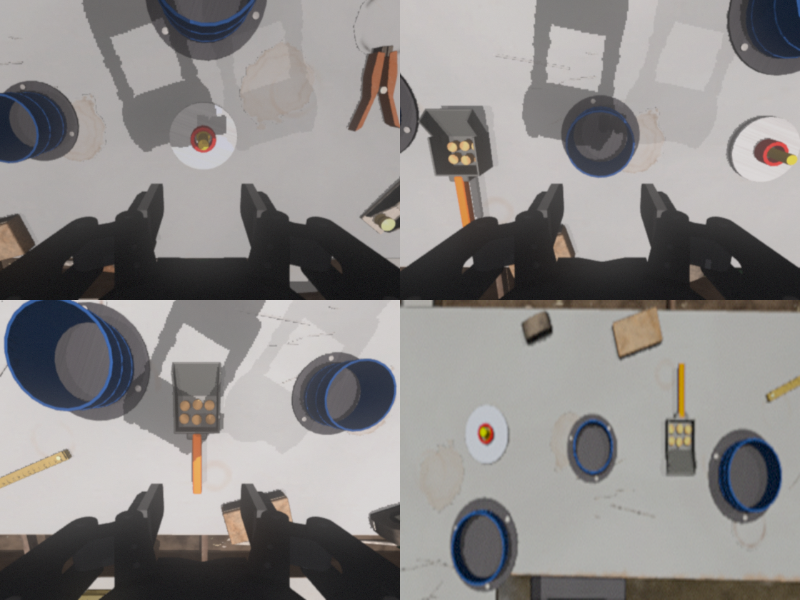

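The crop confirms the smallest tin (centre of the bench, with foot plate and two screws), the scoop with six plugs in two rows of three, and the lid pair with red collar and yellow stem. Full-resolution wrist pixels are about (285,193) for the lid, (283,193) for the tin and (276,228) for the handle. I now refine from these wrist views.

```bash
python3 - <<'E'
from h import *
def L(n):
    f=np.load(n+".npz"); m={k:f[k] for k in "KRt"}; hsv=cv2.cvtColor(f["p"],cv2.COLOR_RGB2HSV).astype(int); return f["p"],f["d"],m,hsv[...,0],hsv[...,1],hsv[...,2],cloud(m,f["d"])
def big(M): 
    return max(cv2.findContours(M.astype(np.uint8),cv2.RETR_EXTERNAL,cv2.CHAIN_APPROX_NONE)[0],key=cv2.contourArea)[:,0]
p,d,m,H,S,V,X=L("w_tin"); B=np.zeros(d.shape,bool); B[125:255,225:340]=1
M=B&(H>95)&(H<130)&(S>90); M2=cv2.morphologyEx(M.astype(np.uint8),cv2.MORPH_CLOSE,np.ones((5,5)))
c=big(M2); print("tin contour@.07",circ(cast(m,c,.07)),"depth rim",circ(X[B&(abs(X[...,2]-.070)<.004)]), (B&(abs(X[...,2]-.07)<.004)).sum(), np.percentile(X[...,2][M],[50,90,98]))
p,d,m,H,S,V,X=L("w_lid"); B=np.zeros(d.shape,bool); B[135:245,230:340]=1
Y=B&(H>18)&(H<35)&(S>110); q=np.argwhere(Y)[:,::-1]; top=Y&(X[...,2]>.060); qt=np.argwhere(top)[:,::-1]
print("stem",len(q),len(qt),cast(m,qt.mean(0),.067) if len(qt) else 0,np.percentile(X[...,2][Y],[5,50,95]))
c=big(B&((H<8)|(H>172))&(S>110)); print("collar",c.mean(0),circ(cast(m,c,.037)))
Wp=B&(abs(X[...,2]-.015)<.004); c=cv2.convexHull(big(Wp))[:,0]; print("plate",circ(cast(m,c,.014)),np.median(X[...,2][Wp]))
p,d,m,H,S,V,X=L("w_scoop"); B=np.zeros(d.shape,bool); B[80:275,235:320]=1
O=B&(H>4)&(H<20)&(S>150)&(X[...,2]>.030)&(X[...,2]<.055); O&=np.arange(420)[:,None]>185; c=big(O); hh=np.zeros(d.shape,np.uint8); cv2.drawContours(hh,[c[:,None]],-1,1,-1); q=np.argwhere(hh>0)[:,::-1]; W=cast(m,q,.044); c0=W.mean(0); w=np.linalg.svd(W-c0,full_matrices=False)[2][0]; w*=np.sign(w[0]); s=(W-c0)@w; o=(W-c0)@np.array([-w[1],w[0],0])
print("handle",c0,"yaw",np.degrees(np.arctan2(w[1],w[0])),"s",s.min(),s.max(),"o",np.percentile(o,[2,98]),"ends",(c0+w*s.min()),(c0+w*s.max()), "z",np.median(X[...,2][hh>0]))
G=B&(X[...,2]>.040)&(X[...,2]<.05)&(S<100)&(np.arange(420)[:,None]<190); P=X[G]; print("walltop x",np.percentile(P[:,0],[1,99]),"y",np.percentile(P[:,1],[1,99]),len(P))
k=B&(H>8)&(H<25)&(S>60)&(V>120)&(np.arange(420)[:,None]<187); print("plugs",X[k].mean(0) if k.any() else 0,cast(m,np.argwhere(k)[:,::-1],.017).mean(0))
E
```

```text
tin contour@.07 (array([ 0.47748628, -0.01963781]), np.float64(0.04231098265608066)) depth rim (array([ 0.48013413, -0.0193747 ]), np.float64(0.04360360316153074)) 1008 [0.06855494 0.06955749 0.07007763]
stem 189 160 [[0.50037458 0.23759074 0.067     ]] [0.01407987 0.0656155  0.06698595]
collar [284.20618557 195.24742268] (array([0.50005033, 0.23752272]), np.float64(0.01742484647429707))
plate (array([0.50083419, 0.23756365]), np.float64(0.05199661435369201)) 0.013909196349480941
handle [ 0.57956927 -0.2288159   0.044     ] yaw -0.0457102070630257 s -0.04399029582829899 0.04515363051623528 o [-0.00489278  0.00493504] ends [ 0.53557898 -0.2287808   0.044     ] [ 0.62472288 -0.22885192  0.044     ] z 0.042812388475049375
walltop x [0.43981223 0.53605038] y [-0.26173366 -0.19611461] 779
plugs [ 0.5050496  -0.22894744  0.0159635 ] [ 0.50496132 -0.22894354  0.017     ]
```

```bash
cat >> h.py <<'E'
TIN=np.array([.4795,-.0193]); SC=np.array([.4987,-.2289]); LID=np.array([.5003,.2376])
G=np.array([.085,0,.036]); LIP=np.array([-.066,0,.040])
def lip_pose(lip,th,psi=0):
    R=Ro.from_euler("z",psi)*Ro.from_euler("y",-np.radians(th)); T=R*Ro.from_quat(Q0)
    return lip-R.apply(LIP-G)-.006*T.as_matrix()[:,2], T.as_quat()
def st(tag=""):
    s=r.read_state(); print(tag,"t",round(s["time_s"],2),"p",s["eef_pos"].round(4),"F",s["contact_force"].round(1),"w",round(s["grip_width"],4),"gf",round(s["grip_force"],1))
E
python3 - <<'E'
from h import *
for psi in (0,.3,-.3,np.pi):
    for off in (.012,):
        o=[]
        for th,z in ((0,.2),(40,.09),(55,.085),(70,.085),(80,.085),(89,.085)):
            lip=np.array([*(TIN+off*np.array([np.cos(psi),np.sin(psi)])),z]); q=r.solve_ik(*lip_pose(lip,th,psi)); o.append(None if q is None else np.round(q,2).tolist())
        print(psi,o)
g=[SC[0]+.085,SC[1]]
r.reach([*g,.12],down(0)); 
print(r.move_straight([*g,.042],speed=.1,max_force=10)); st("down")
command_gripper(.0,force=110); st("grip")
r.move_straight([*g,.15],speed=.12); r.hold(.2); st("lift")
p,_=optics.get_image("side"); cv2.imwrite("pics/s1.png",cv2.resize(p[130:340,180:420,::-1],None,fx=2,fy=2))
E
```

```text
0 [[-0.15, 0.6, 1.25, -0.0, 1.29, -1.72], None, [-0.28, 0.29, 2.22, 2.48, 0.38, 2.03], [-0.36, 0.35, 2.44, 2.71, 0.9, 1.73], [-0.42, 0.51, 2.58, 2.72, 1.35, 1.59], [-0.48, 0.77, 2.69, 2.65, 1.83, 1.42]]
0.3 [[-0.08, 0.59, 1.27, -0.0, 1.28, -1.95], [-0.27, 0.34, 1.97, 1.05, 0.41, -3.03], [-0.39, 0.3, 2.19, 1.86, 0.58, 2.35], [-0.55, 0.37, 2.39, 2.14, 0.99, 1.92], [-0.66, 0.5, 2.51, 2.15, 1.32, 1.68], [-0.76, 0.7, 2.59, 2.08, 1.62, 1.45]]
-0.3 [[-0.23, 0.59, 1.26, -0.0, 1.28, -1.5], None, [-0.16, 0.3, 2.2, 3.5, 0.33, 1.31], [-0.12, 0.36, 2.41, 3.36, 0.86, 1.49], [-0.09, 0.5, 2.54, 3.35, 1.3, 1.55], [-0.07, 0.72, 2.63, 3.38, 1.75, 1.62]]
3.141592653589793 [[-0.3, 0.02, 2.1, -0.0, 1.02, 1.27], [-0.18, 0.51, 1.67, -0.11, 1.65, 1.42], [-0.15, 0.68, 1.45, -0.14, 1.96, 1.43], [-0.14, 0.85, 1.25, -0.17, 2.26, 1.42], [-0.13, 0.96, 1.12, -0.2, 2.44, 1.39], [-0.13, 1.07, 1.01, -0.25, 2.6, 1.36]]
False
down t 6.46 p [ 0.5842 -0.2292  0.0428] F [0.5 0.7 0.7] w 0.0499 gf 0.0
grip t 6.88 p [ 0.584  -0.229   0.0426] F [ 0.3 -0.4  3.8] w 0.012 gf 107.3
lift t 8.13 p [ 0.5834 -0.2288  0.1492] F [ 1.3  0.3 -2.1] w 0.012 gf 107.4
```

View pics/s1.png

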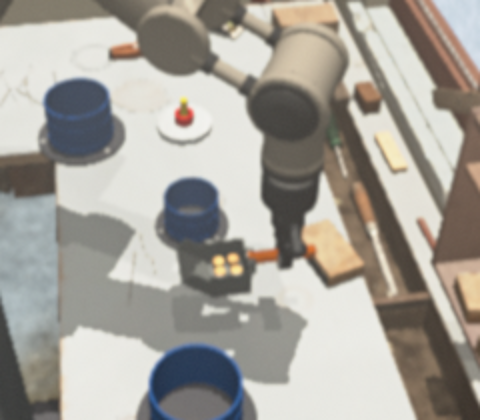

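```bash
python3 - <<'E'
from h import *
for psi in np.arange(-np.pi,np.pi,.26):
    o=[]
    for th,z in ((0,.16),(40,.09),(65,.085),(90,.085)):
        lip=np.array([*(TIN+.012*np.array([np.cos(psi),np.sin(psi)])),z]); q=r.solve_ik(*lip_pose(lip,th,psi)); o.append(None if q is None else np.round(q,2).tolist())
    print(round(psi,2),o)
E
```

```text
-3.14 [[-0.3, 0.09, 2.17, -0.0, 0.88, 1.27], [-0.18, 0.51, 1.67, -0.11, 1.65, 1.42], [-0.14, 0.79, 1.31, -0.16, 2.16, 1.42], [-0.13, 1.08, 1.0, -0.25, 2.62, 1.35]]
-2.88 [[-0.42, 0.11, 2.15, -0.0, 0.89, 0.89], [-0.15, 0.51, 1.67, -0.26, 1.62, 1.24], [-0.07, 0.78, 1.34, -0.35, 2.11, 1.24], [-0.03, 1.06, 1.04, -0.54, 2.54, 1.11]]
-2.62 [[-0.51, 0.15, 2.09, -0.0, 0.9, 0.54], [-0.13, 0.5, 1.69, -0.4, 1.55, 1.06], [-0.0, 0.76, 1.39, -0.53, 2.01, 1.09], [0.06, 1.03, 1.12, -0.74, 2.42, 0.97]]
-2.36 [[-0.55, 0.21, 2.01, -0.0, 0.92, 0.24], [-0.1, 0.49, 1.71, -0.52, 1.45, 0.89], [0.06, 0.72, 1.46, -0.68, 1.89, 0.97], [0.15, 0.99, 1.24, -0.88, 2.27, 0.91]]
-2.1 [[-0.56, 0.28, 1.91, -0.0, 0.95, -0.03], [-0.09, 0.47, 1.75, -0.64, 1.33, 0.73], [0.11, 0.68, 1.56, -0.83, 1.74, 0.88], None]
-1.84 [[-0.55, 0.35, 1.81, -0.0, 0.99, -0.28], [-0.08, 0.45, 1.78, -0.75, 1.19, 0.58], [0.16, 0.63, 1.68, -0.97, 1.57, 0.83], None]
-1.58 [[-0.51, 0.42, 1.7, -0.0, 1.03, -0.5], [-0.08, 0.43, 1.82, -0.84, 1.03, 0.44], None, None]
-1.32 [[-0.47, 0.48, 1.59, -0.0, 1.07, -0.72], [-0.08, 0.4, 1.86, -0.93, 0.86, 0.29], 
[... 1769 characters left out ...]
55, 0.61, 1.89, 2.09], [-0.53, 0.94, 1.36, 0.75, 2.26, 2.11]]
2.32 [[0.06, 0.2, 2.02, -0.0, 0.92, 2.46], [-0.27, 0.49, 1.71, 0.35, 1.56, 2.01], [-0.37, 0.73, 1.45, 0.45, 2.01, 1.97], [-0.43, 0.99, 1.22, 0.61, 2.41, 2.05]]
2.58 [[-0.03, 0.14, 2.1, -0.0, 0.9, 2.11], [-0.24, 0.5, 1.69, 0.21, 1.63, 1.83], [-0.3, 0.76, 1.38, 0.27, 2.11, 1.83], [-0.33, 1.04, 1.1, 0.41, 2.53, 1.91]]
2.84 [[-0.15, 0.1, 2.15, -0.0, 0.89, 1.73], [-0.21, 0.51, 1.67, 0.06, 1.66, 1.65], [-0.23, 0.78, 1.33, 0.08, 2.16, 1.65], [-0.24, 1.07, 1.03, 0.13, 2.61, 1.68]]
3.1 [[-0.28, 0.09, 2.17, -0.0, 0.88, 1.33], [-0.18, 0.51, 1.66, -0.09, 1.66, 1.46], [-0.16, 0.79, 1.31, -0.12, 2.16, 1.45], [-0.14, 1.08, 1.0, -0.2, 2.62, 1.4]]
```

```bash
python3 - <<'E'
from h import *
psi=-2.5; u=np.array([np.cos(psi),np.sin(psi)])
def P(th,z,off=.012): return lip_pose(np.array([*(TIN+off*u),z]),th,psi)
x=r.read_state()["eef_pos"]; r.move_straight([x[0],x[1],.22],speed=.15)
q0=r.read_state()["joint_positions"]; q1=np.array(r.solve_ik(*P(0,.22)))
r.movej(q0+(q1-q0)*.5); r.movej(q1); st("level")
r.reach(*P(38,.12)); r.reach(*P(42,.088)); st("t42")
p,_=optics.get_image("side"); a=p[130:340,180:420,::-1]
r.move_straight(*P(56,.086),speed=.06); r.move_straight(*P(68,.086),speed=.06); r.move_straight(*P(79,.086),speed=.06); r.move_straight(*P(89,.086),speed=.06); r.hold(.6); st("t89")
p,_=optics.get_image("side"); b=p[130:340,180:420,::-1]
cv2.imwrite("pics/s2.png",cv2.resize(np.hstack([a,b]),(800,350)))
E
```

```text
level t 11.07 p [ 0.3494 -0.1172  0.2221] F [-0.2 -0.2 -2.3] w 0.0121 gf 107.5
t42 t 11.89 p [ 0.3802 -0.0933  0.1896] F [-0.6  0.1 -1.5] w 0.012 gf 107.8
t89 t 15.18 p [ 0.4694 -0.0269  0.2371] F [ 0.5  0.4 -1.6] w 0.0125 gf 108.0
```

View pics/s2.png

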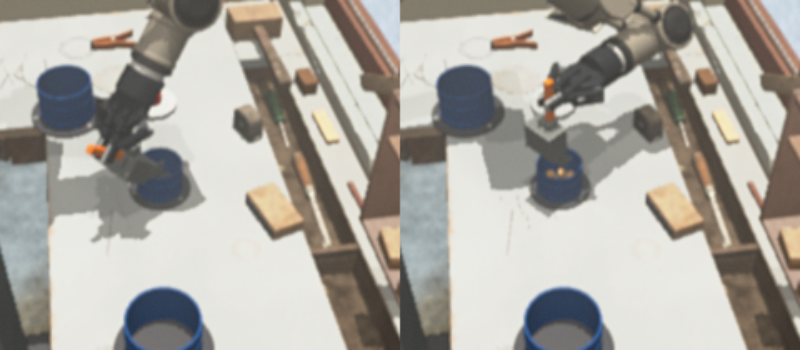

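The plugs are lying in the tin in the right half, around (560,172), and the wrist force dropped by about 0.7 N, the weight of six plugs. I stand the scoop back and then check the tin.

```bash
python3 - <<'E'
from h import *
psi=-2.5; u=np.array([np.cos(psi),np.sin(psi)])
def P(th,z,off=.012): return lip_pose(np.array([*(TIN+off*u),z]),th,psi)
r.move_straight(*P(89,.11),speed=.12); r.reach(*P(45,.15)); r.reach(*P(0,.22))
g=[SC[0]+.085,SC[1]]
q0=r.read_state()["joint_positions"]; q1=np.array(r.solve_ik([*g,.2],down(0))); print(q1.round(2))
r.movej(q1); st("above")
r.move_straight([*g,.06],speed=.15); print(r.move_straight([*g,.0415],speed=.04,max_force=5)); st("placed")
command_gripper(.05,force=60); r.hold(.1); st("open")
r.move_straight([*g,.15],speed=.2)
r.reach([*TIN,.25],down(0)); r.hold(.15); p,d,m=wshot("w_tin2"); st()
p2,_=optics.get_image("side")
a=cv2.resize(p[100:290,190:390,::-1],(400,380)); b=cv2.resize(p2[180:330,220:378,::-1],(400,380)); cv2.imwrite("pics/m3.png",np.hstack([a,b]))
X=cloud(m,d); B=np.zeros(d.shape,bool); B[125:255,225:340]=1
Q=X[B&(abs(X[...,2]-.070)<.004)]; print("rim",circ(Q),len(Q))
E
```

```text
[-0.5   0.57  1.31 -0.    1.26 -2.07]
above t 19.01 p [ 0.5838 -0.2284  0.1997] F [ 0.5 -0.9 -0.5] w 0.0119 gf 107.8
True
placed t 20.55 p [ 0.5838 -0.2289  0.0423] F [-1.3  1.1  6.6] w 0.012 gf 109.1
open t 21.1 p [ 0.5833 -0.2286  0.0417] F [1.3 0.5 0.2] w 0.0501 gf 0.0
 t 22.99 p [ 0.4799 -0.0202  0.2492] F [-1.3 -0.6 -0.5] w 0.0502 gf 0.0
rim (array([ 0.48011827, -0.01934156]), np.float64(0.04359884446618327)) 1022
```

View pics/m3.png

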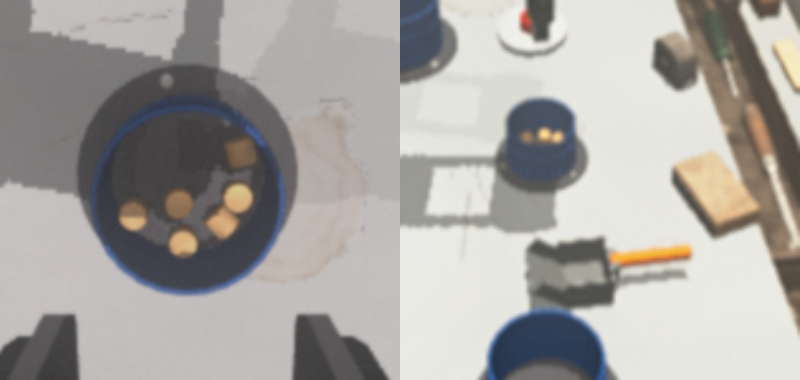

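The left crop shows all six plugs inside the tin. The right crop shows the scoop standing upright and empty at about (570,270). Now the lids.

```bash
python3 - <<'E'
from h import *
LID=np.array([.5004,.2376]); TIN=np.array([.480,-.0194])
command_gripper(.03)
r.reach([*LID,.15],down(0)); r.move_straight([*LID,.09],speed=.12); print(r.move_straight([*LID,.067],speed=.05,max_force=6)); st("at stem")
command_gripper(0,force=90); st("grip"); g=r.read_state()["eef_pos"]
r.move_straight([g[0],g[1],.20],speed=.12); r.hold(.2); st("lift")
t=TIN+np.array([g[0]-LID[0],0])
r.reach([*t,.20],down(0)); r.move_straight([*t,.150],speed=.12); r.hold(.3); st("hover")
p,_=optics.get_image("side"); q,d,m=wshot("w_hov")
cv2.imwrite("pics/m4.png",np.hstack([cv2.resize(q[:,:,::-1],(400,300)),cv2.resize(p[160:280,200:360,::-1],(400,300))]))
E
```

```text
False
at stem t 25.71 p [0.5003 0.2376 0.0668] F [ 0.2  0.9 -0.2] w 0.0301 gf 0.0
grip t 26.01 p [0.5006 0.2376 0.0675] F [-0.  -0.8  3.4] w 0.0122 gf 87.8
lift t 27.47 p [0.5004 0.2376 0.1994] F [ 0.4  0.4 -2.2] w 0.0118 gf 87.8
hover t 29.34 p [ 0.4806 -0.0194  0.1506] F [ 0.6 -0.2 -1.2] w 0.012 gf 87.8
```

View pics/m4.png

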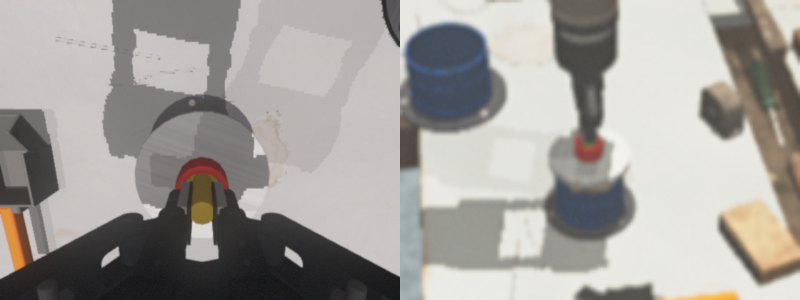

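Both lids hang together from the stem, level and over the tin (right crop at (590,170)). I lower and seat them.

```bash
python3 - <<'E'
from h import *
x=r.read_state()["eef_pos"]
print(r.move_straight([.4800,-.0194,.1265],speed=.03,max_force=8)); st("down")
if r.read_state()["eef_pos"][2]<.131:
    command_gripper(.03,force=60); r.hold(.3); st("open")
    r.move_straight([.48,-.0194,.27],speed=.2); r.hold(.15); p,d,m=wshot("w_seat"); p2,_=optics.get_image("side")
    X=cloud(m,d); hsv=cv2.cvtColor(p,cv2.COLOR_RGB2HSV).astype(int); H,S=hsv[...,0],hsv[...,1]
    B=np.zeros(d.shape,bool); B[110:270,215:350]=1
    W=B&(X[...,2]>.068)&(X[...,2]<.085); Q=X[W]; A=np.linalg.lstsq(np.c_[Q[:,:2]-Q[:,:2].mean(0),np.ones(len(Q))],Q[:,2],rcond=None)[0]; print("plate tilt/z",A,len(Q),np.median(Q[:,2]))
    c=cv2.convexHull(max(cv2.findContours(W.astype(np.uint8),0,1)[0],key=cv2.contourArea))[:,0]; print("plate",circ(cast(m,c,.075)))
    T=X[B&(X[...,2]>.12)]; print("stem top",len(T),T.mean(0),T[:,2].max())
    R=X[B&(abs(X[...,2]-.098)<.004)]; print("collar top",circ(R),len(R),R[:,2].mean())
    cv2.imwrite("pics/m5.png",np.hstack([cv2.resize(p[:,:,::-1],(400,300)),cv2.resize(p2[160:280,200:360,::-1],(400,300))]))
E
```

```text
True
down t 30.12 p [ 0.4797 -0.0194  0.1284] F [-1.4  0.6  5. ] w 0.0118 gf 89.1
open t 30.74 p [ 0.4791 -0.0192  0.1278] F [ 0.6 -0.3  1.2] w 0.0301 gf 0.0
plate tilt/z [-0.0008613  -0.0008359   0.07487568] 7787 0.07482763782483333
plate (array([ 0.4798037 , -0.01926438]), np.float64(0.052015924724606595))
stem top 992 [ 0.46743377 -0.01917099  0.23109514] 0.3854715465339197
collar top (array([ 0.48006208, -0.01931405]), np.float64(0.015853872464323054)) 691 0.09657775295617278
```

View pics/m5.png

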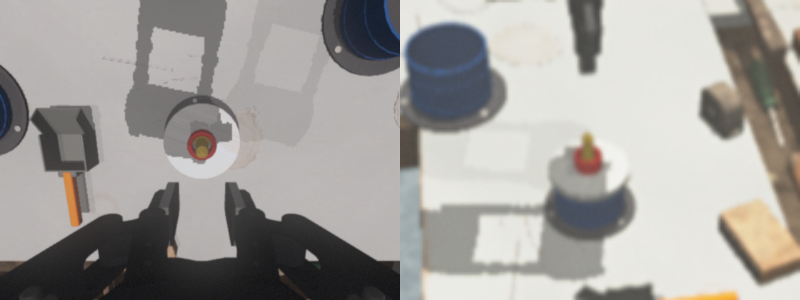

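The plate is level (tilt under 0.001) and 61 mm above its bench height, so both lids are seated. Now I lift the outer lid by its collar.

```bash
python3 - <<'E'
from h import *
c=[.4801,-.0193]
command_gripper(.055)
r.move_straight([*c,.15],speed=.2); print(r.move_straight([*c,.1045],speed=.05,max_force=6)); st("at collar")
command_gripper(0,force=60); r.hold(.1); st("grip")
if r.read_state()["grip_width"]>.03:
    x=r.read_state()["eef_pos"]; print(r.move_straight([x[0],x[1],x[2]+.03],speed=.05,max_force=10)); st("30mm")
    r.move_straight([x[0],x[1],x[2]+.13],speed=.1); r.hold(.3); st("up")
p,d,m=wshot("w_end"); p2,_=optics.get_image("side"); t,_=optics.get_image("top")
cv2.imwrite("pics/m6.png",np.hstack([cv2.resize(p2[90:300,180:390,::-1],(400,400)),cv2.resize(t[120:300,190:370,::-1],(400,400))]))
E
```

```text
False
at collar t 34.02 p [ 0.4803 -0.0194  0.1047] F [ 0.3 -0.2  0.5] w 0.0552 gf 0.0
grip t 34.44 p [ 0.4803 -0.0193  0.1053] F [-2.1  0.2  6. ] w 0.0363 gf 59.3
False
30mm t 35.21 p [ 0.4802 -0.0192  0.1352] F [ 0.4  0.2 -0.1] w 0.0364 gf 59.9
up t 36.66 p [ 0.4802 -0.0193  0.235 ] F [-0.4  0.4 -0.8] w 0.0364 gf 60.0
```

View pics/m6.png

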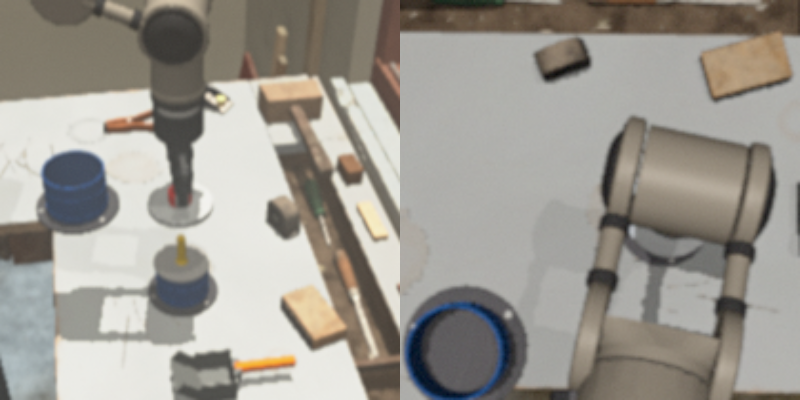

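The side view shows the outer lid held level at (180,203), the inner lid with its yellow stem seated in the tin at (180,265), and the scoop standing. The tape, sanding block and clamp are where they were.

```bash
python3 -c "
from workcell import r
print(r.finish_job())"
```

```text
the job is handed in; nothing more can be done
None
```

The job is handed in at about 37 s of the 72 s allowed: all six plugs are in the tin, the scoop stands back on the bench, the inner lid is seated home, and the outer lid is held level about 13 cm above where it sat.

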